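# Stack two outgoing orders in their trays

## Robot

A 6-joint arm with a two-finger parallel gripper is mounted at the origin on a cart in front of the work surface, level with it; the furniture and walls round the work are solid. World frame = base frame: x ahead of the robot, y to its left, z up, the work surface at z = 0. Lengths are in m, angles in rad, forces in N, time in s.
With the tool pointing down it reaches from about 0.275 to 0.825 m from the base axis. Payload 4.9 kg.
Tool frame: the origin (TCP) lies midway between the tips of the shut fingers; the grasp point (between the pads) lies 19 mm behind it (bot.grip_depth is the distance from the TCP to the grasp point, in m); z points along the fingers, y is the line along which they close (so a half turn about z gives the same grasp; the last joint's range is limited). The gripper opens to 85 mm and grips with 20 to 120 N. Pads are 22 mm wide; open, the fingers measure 114 mm over their backs; the gripper's body (76 mm by 85 mm) begins 54 mm behind the grasp point. The pads swing forward as they close: fully open they stand 13 mm farther back than shut.
Start: joints at [-1.29, 0.326, -0.193, 1.052, 0, 1.437], TCP at [0.222, -0.503, 0.231] pointing down, gripper open.
Joint ranges: [-2.65, 2.65], [-0.97, 1.79], [-1.3, 1.35], [-1.93, 2.1], [-1.47, 1.37], [-3.14, 3.14]. Speed limits (rad/s): [2.57, 2.57, 3.14, 3.14, 3.14, 3.14].

## Interface

Orientations are given as a unit quaternion [w, x, y, z].
In Python, from cell import bot gives the robot as it stands. Calls block until the motion is done:
- bot.move_pose(position, orientation): joint-space move of the TCP to a pose.
- bot.move_linear(position, speed=0.15, rotation=None, until_force=None): straight line of the TCP; rotation=None keeps the orientation; speed is the mean speed in m/s. With until_force (N) it stops when the force on the tool has changed by that much, and returns True; else False.
- bot.goto_joints(angles): joint-space move.
- bot.set_gripper(opening, grasp_force=None): opening from 0.0 (shut) to 1.0 (fully open); grasp_force is the grip in N (None keeps the last); returns when the fingers have stopped.
- bot.wait(seconds).
- bot.solve_ik(position, orientation): joint angles nearest the present ones, or None.
- bot.camera(name): name is "scene" or "top"; returns the picture (480x640x3 uint8, red, green, blue); there is no depth.
- bot.calibration(name): a dict with "mtx" (3x3 intrinsics, pixels), "extrinsics" (4x4, takes a point from world to camera coordinates). Camera axes: x right, y down, z forward; pixel columns grow to the right and rows downward; lengths in m; the calibration is good to about 2 mm. A picture is of the moment at which its call begins. calibration takes no time and is no camera call.
A pose or a line that the arm cannot do raises bot.PlanningError and nothing moves.
- bot.close_job(): hands the job in; it is judged then, once.
Trained networks look in the newest picture that a camera, given by its name, has taken for a name from the list of things; names that differ only in an ending like _2 or _b are one class to them, and where a whole thing is asked for, a point or a joint stands for the part that bears it (a point fixed in the world has none). Each returns a list of dicts, best first, with "confidence" (0 to 1); they miss things now and then, are a little off and sometimes report something else, mostly with a low value. They report only what shows in the picture. A call takes as long as a camera call.
- bot.search_frame(camera, thing): "bbox" ([left, top, width, height] in pixels, round what is visible of it).
Readings, each from a call of its own:
- bot.read_clock(): time.
- bot.read_joint_positions(): joint angles.
- bot.read_joint_vel(): joint speeds.
- bot.read_joint_efforts(): joint torques, N m.
- bot.read_position(): TCP position.
- bot.read_tool_rot(): TCP orientation.
- bot.read_ft_force(): force on the tool from outside, world axes, zero at the start.
- bot.read_moment(): the same for the moment, N m.
- bot.read_gripper_width(): opening from 0.0 (shut) to 1.0 (fully open).
- bot.read_finger_force(): force on a finger pad.
Only numpy, scipy, OpenCV 4.12 (cv2) and the standard library are available. Lean on these libraries where they do the work, as an engineer would, in place of code of your own. Each camera call takes 0.05 s, during which the arm holds its last target. There are 200 camera calls.

## Task

Stack the two outgoing orders in their trays, ready for wrapping. In the oblong tray goes the power brick, lying along the tray, then the status pad on the brick, then the printed box standing on its long narrow side, as it stands now, on the pad; in the square tray goes the flat cardboard carton, straight with the tray's sides, and the hang tags on top of it. Centre each thing carefully on what is beneath it, with long sides running the same way and nothing turned over, and leave the label roll and the sticky notes where they are.

Things in the scene. Friction and masses are not known exactly. Their poses are not given: they have to be found in the camera images.
- platform: low grey packing platform that stands over the front of the bench, fixed, 345 (x) x 957 (y) x 120 mm high; all the things below stand on its top, which is 0.12 m above the bench (z = 0.12). Origin: under its centre, on the bench. Its back edge reaches x = 0.69; an upper shelf of the bench begins 15 mm behind that, its board 0.33 to 0.35 m above the bench, so keep arm and wrist in front of it
- tray_oblong: shallow open brown cardboard tray, oblong, 116 (x) x 74 (y) x 11 mm high outside, walls 4 mm, inside 108 x 66 mm, floor 3 mm thick; fixed to the platform. Origin: centre of its underside, on the platform's top; x along its long side, z up
- tray_square: shallow open brown cardboard tray, square, 108 x 108 x 11 mm high outside, walls 4 mm, inside 100 x 100 mm, floor 3 mm thick; fixed to the platform. Origin: centre of its underside, on the platform's top; x and y along its sides, z up
- power_brick: black laptop power brick, loose, 96 (x) x 53 (y) x 30 mm high, flat top and bottom, 0.26 kg. Origin: centre of its underside; x along its length, z up
- status_pad: small flat black pad with a bluish screen, lying screen up, loose, 62 (x) x 85 (y) x 8 mm thick, 0.09 kg. Origin: centre of its underside; y along its length, z up
- parts_box: small printed white-and-blue box standing on its long narrow side, loose, 30 (x) x 89 (y) x 50 mm high, 0.05 kg. Origin: centre of its underside; y along its length, z up
- flat_carton: plain flat brown cardboard carton with a strip of tape along its top, loose, 92 (x) x 62 (y) x 34 mm high, 0.12 kg. Origin: centre of its underside; x along its length, z up
- hang_tags: banded pile of off-white hang tags, loose, 91 (x) x 56 (y) x 18 mm high (its firm body 88 x 52), 0.06 kg. Origin: centre of its underside; x along its length, z up
- label_roll: white roll of labels standing on its end, 72 mm across, 52 mm high, loose; a bystander. Origin: centre of its underside
- sticky_notes: yellow block of sticky notes, 75 x 76 x 25 mm, loose; a bystander. Origin: centre of its underside

How it is judged:
At the end, for the whole second after the job is handed in: Oblong tray: brick, pad on it, printed box upright on the pad; square tray: carton, tags on it. Each lies on what is beneath it: within 15 mm of its centre, 6 mm of resting height, 0.1 rad of level, 0.2 rad of parallel (carton either way round); all released and at rest (horizontal distance between power_brick and tray_oblong below 0.015 m and z of power_brick in the frame of tray_oblong between -0.003 and 0.009 m and angle between each of power_brick, status_pad, parts_box, flat_carton, hang_tags's own z axis and vertical below 0.1 rad and angle between the x axis of power_brick and the x axis of tray_oblong, either way round below 0.2 rad and linear speed of each of power_brick, status_pad, parts_box, flat_carton, hang_tags below 0.02 m/s and angular speed of each of power_brick, status_pad, parts_box, flat_carton, hang_tags below 0.2 rad/s and horizontal distance between status_pad and power_brick below 0.015 m and z of status_pad in the frame of power_brick between 0.024 and 0.036 m and angle between the y axis of status_pad and the x axis of power_brick, either way round below 0.2 rad and horizontal distance between parts_box and status_pad below 0.015 m and z of parts_box in the frame of status_pad between 0.002 and 0.014 m and angle between the y axis of parts_box and the y axis of status_pad, either way round below 0.2 rad and horizontal distance between flat_carton and tray_square below 0.015 m and z of flat_carton in the frame of tray_square between -0.003 and 0.009 m and (angle between the x axis of flat_carton and the x axis of tray_square, either way round below 0.2 rad or angle between the x axis of flat_carton and the y axis of tray_square, either way round below 0.2 rad) and horizontal distance between hang_tags and flat_carton below 0.015 m and z of hang_tags in the frame of flat_carton between 0.028 and 0.04 m and angle between the x axis of hang_tags and the x axis of flat_carton, either way round below 0.2 rad); the robot touches nothing.
It fails at once if the label roll is shifted by more than 30 mm (distance of label_roll from where it was at the start of the episode above 0.03 m).
It fails at once if the block of sticky notes is shifted by more than 30 mm (distance of sticky_notes from where it was at the start of the episode above 0.03 m).
It also fails if it takes over 136 s, if anything falls off the work surface, if the arm or the gripper's body presses on something with over 40 N, if the wrist force passes 120 N, or if a joint passes its speed limit or range.

## Working session

There is one attempt and no reset: what is moved stays moved. The work goes in short steps, each a Python script; the robot and the scene stay as the last script left them, time stands still between calls to the robot, and variables do not carry over. Pictures are saved under pics/ and viewed, at most 14 in all, crops included, and the job is handed in when it is done.

```bash
mkdir -p pics; ls
python3 - <<'E'
from cell import bot
import cv2
for c in ["top","scene"]:
    im=bot.camera(c); cv2.imwrite(f"pics/{c}0.png",im[:,:,::-1])
    k=bot.calibration(c); print(c,k["mtx"].round(1).tolist(),k["extrinsics"].round(4).tolist())
    for t in "tray_oblong tray_square power_brick status_pad parts_box flat_carton hang_tags label_roll sticky_notes".split():
        print(t,[(d["bbox"],round(d["confidence"],2)) for d in bot.search_frame(c,t)[:2]])
print(bot.read_clock())
E
```

```text
pics
top [[598.7, 0.0, 328.1], [0.0, 598.7, 244.4], [0.0, 0.0, 1.0]] [[-0.0259, -0.9995, -0.0154, 0.0273], [-0.992, 0.0276, -0.1229, 0.5116], [0.1233, 0.0121, -0.9923, 1.7723], [0.0, 0.0, 0.0, 1.0]]
tray_oblong [([168.9, 249.9, 31.1, 41.0], 0.98)]
tray_square []
power_brick [([328.5, 249.6, 16.3, 37.9], 0.77)]
status_pad [([190.3, 215.0, 28.2, 30.3], 0.75)]
parts_box [([250.0, 248.7, 10.3, 35.3], 0.77), ([170.6, 247.6, 27.4, 43.4], 0.64)]
flat_carton [([442.2, 199.5, 37.3, 34.9], 0.58), ([167.9, 173.7, 335.3, 132.0], 0.53)]
hang_tags [([278.1, 200.6, 29.4, 38.1], 0.62)]
label_roll [([406.4, 249.7, 31.2, 30.1], 0.84)]
sticky_notes [([451.5, 244.7, 36.6, 30.1], 0.76)]
scene [[557.8, 0.0, 314.3], [0.0, 557.8, 250.7], [0.0, 0.0, 1.0]] [[-0.908, -0.4189, 0.0033, 0.4499], [-0.3482, 0.7503, -0.562, 0.2259], [0.233, -0.5114, -0.8271, 1.5243], [0.0, 0.0, 0.0, 1.0]]
tray_oblong [([230.0, 361.1, 57.1, 50.0], 0.57), ([326.7, 138.7, 32.6, 22.2], 0.45)]
tray_square [([286.1, 190.6, 47.6, 35.5], 0.72)]
power_brick [([315.5, 235.4, 41.5, 32.0], 0.96)]
status_pad [([209.0, 329.8, 42.7, 40.9], 0.86)]
parts_box [([276.1, 302.3, 36.8, 28.2], 0.7)]
flat_carton [([327.8, 136.5, 32.7, 24.5], 0.93)]
hang_tags [([256.6, 256.3, 30.5, 21.8], 0.77), ([357.2, 168.1, 22.8, 30.2], 0.4)]
label_roll [([358.0, 169.0, 24.3, 31.3], 0.77)]
sticky_notes [([359.5, 140.3, 37.4, 27.3], 0.59), ([359.6, 168.7, 22.6, 28.6], 0.47)]
1.0
```

Run:
```python
import cv2
a=cv2.imread("pics/top0.png"); cv2.imwrite("pics/top0c.png",cv2.resize(a[165:315,150:350],None,fx=4,fy=4,interpolation=cv2.INTER_CUBIC))
cv2.imwrite("pics/top0d.png",cv2.resize(a[165:315,320:520],None,fx=4,fy=4,interpolation=cv2.INTER_CUBIC))
```

```text
(no output)
```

View pics/top0c.png

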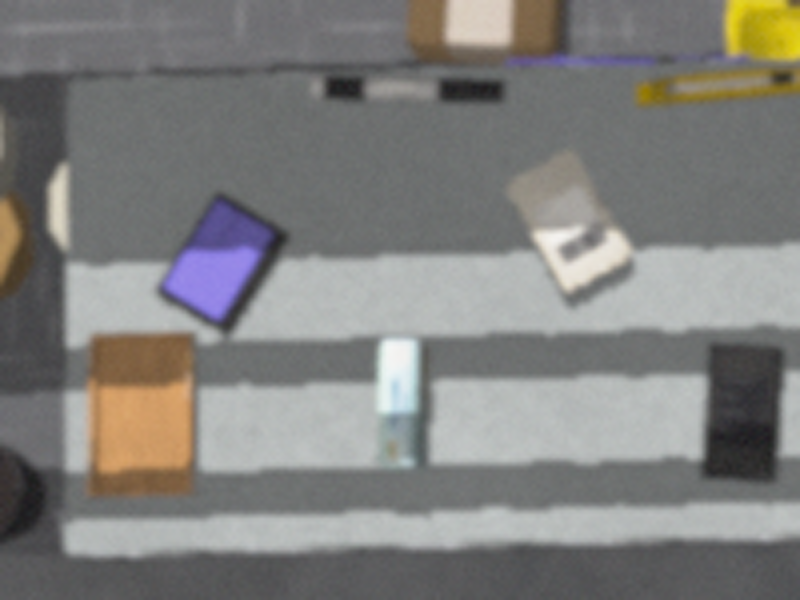

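View pics/top0d.png

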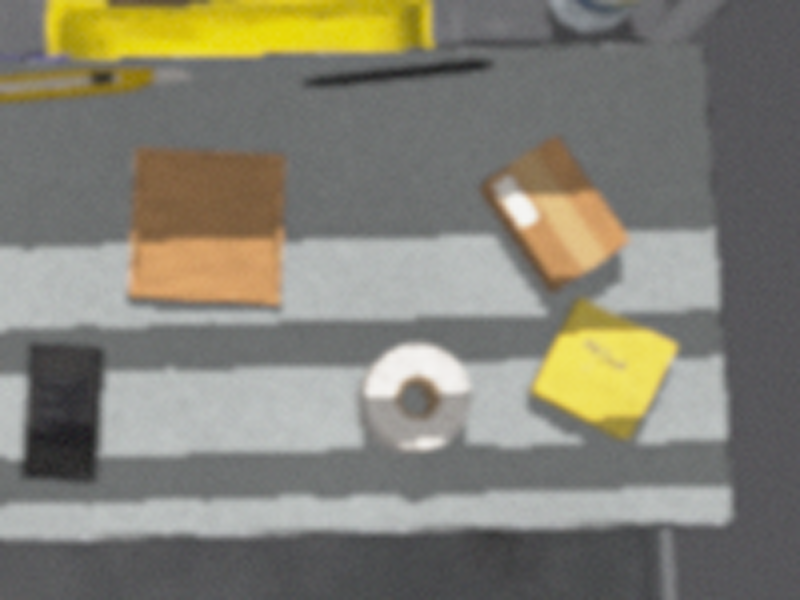

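View pics/scene0.png

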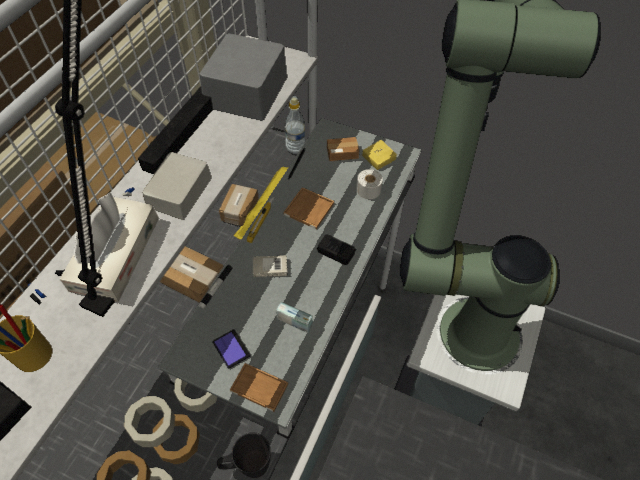

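The top view shows everything clearly, with image down as −x and image right as −y. In the first crop (4x), the oblong tray is at (140,415), the pad at (222,263), the box at (398,402), the tags at (570,228) and the brick at (743,410). In the second crop, the square tray is at (207,227), the carton at (555,212), the roll at (416,398) and the notes at (605,370). The scene view agrees with this layout. Next I'll fit poses to the silhouette corners.

```bash
cat > h.py <<'E'
from cell import bot
import numpy as np, cv2
from scipy.optimize import minimize
SZ=dict(tray_oblong=(.116,.074,.011),tray_square=(.108,.108,.011),power_brick=(.096,.053,.03),status_pad=(.062,.085,.008),
 parts_box=(.03,.089,.05),flat_carton=(.092,.062,.034),hang_tags=(.09,.055,.018),sticky_notes=(.075,.076,.025))
def project(cam,P):
    k=bot.calibration(cam); E=k["extrinsics"]
    return cv2.projectPoints(np.float64(P),cv2.Rodrigues(E[:3,:3])[0],E[:3,3],k["mtx"],None)[0][:,0]
def box(n,x,y,a,z=.12):
    s=SZ[n]; c,si=np.cos(a),np.sin(a)
    return [(x+c*u*s[0]/2-si*v*s[1]/2,y+si*u*s[0]/2+c*v*s[1]/2,z+w*s[2]) for u in(-1,1) for v in(-1,1) for w in(0,1)]
def unproj(cam,uv,z):
    k=bot.calibration(cam);E=k["extrinsics"];d=E[:3,:3].T@np.linalg.inv(k["mtx"])@[*uv,1];o=-E[:3,:3].T@E[:3,3]
    return (o+d*(z-o[2])/d[2])[:2]
def fit(n,poly,z=.12,cam="top",a0=0):
    """poly: silhouette corners in pixels -> x,y,yaw, IoU"""
    poly=np.float32(poly); o=poly.min(0)-10; S=16
    def m(p):
        im=np.zeros((80*S,80*S),np.uint8); cv2.fillConvexPoly(im,np.int32(np.round((cv2.convexHull(np.float32(p))[:,0]-o)*S)),1); return im
    T=m(poly)
    def f(q):
        M=m(project(cam,box(n,*q[:2],q[2],z))); return 1-(M&T).sum()/(M|T).sum()
    c=unproj(cam,poly.mean(0),z+SZ[n][2])
    r=min((minimize(f,[*c,a],method="Nelder-Mead",options=dict(initial_simplex=np.array([[*c,a]]*4)+np.vstack([np.zeros(3),np.diag([.008,.008,.15])]),maxiter=120)) for a in (a0-.25,a0+.25)),key=lambda r:r.fun)
    return r.x,1-r.fun
def quat(a):
    """tool down, closing line at angle a in the xy plane"""
    from scipy.spatial.transform import Rotation as R
    y=np.array([np.cos(a),np.sin(a),0]);z=np.array([0,0,-1.]);q=R.from_matrix(np.c_[np.cross(y,z),y,z]).as_quat()
    return [q[3],q[0],q[1],q[2]]
def state(): 
    print("t",round(bot.read_clock(),1),"p",np.round(bot.read_position(),4),"w",round(bot.read_gripper_width()*85,1),"F",np.round(bot.read_ft_force(),1),"ff",bot.read_finger_force())
E
python3 - <<'E'
from h import *
L=lambda p:[((x+.5)/4-.5+150,(y+.5)/4-.5+165) for x,y in p]
R=lambda p:[((x+.5)/4-.5+320,(y+.5)/4-.5+165) for x,y in p]
Q=dict(tray_oblong=(L([(92,335),(194,335),(193,495),(88,495)]),0),tray_square=(R([(138,149),(285,156),(281,306),(129,298)]),0),
power_brick=(L([(708,345),(783,347),(776,480),(703,474)]),0),status_pad=(L([(219,194),(287,237),(227,333),(157,290)]),.5),
parts_box=(L([(378,338),(420,338),(421,466),(376,466)]),1.57),hang_tags=(L([(508,188),(570,150),(633,258),(570,305)]),.5),
flat_carton=(R([(482,187),(560,137),(629,241),(556,289)]),.5),sticky_notes=(R([(578,298),(680,348),(630,441),(532,392)]),.5))
res={}
im=cv2.imread("pics/top0.png");sc=cv2.imread("pics/scene0.png")
a0=dict(power_brick=0,status_pad=-.5,parts_box=1.57,hang_tags=.5,flat_carton=.5)
for n,(p,_) in Q.items():
    c=[fit(n,p,a0=a) for a in ([a0[n],-a0[n]] if n in("status_pad","hang_tags","flat_carton") else [a0.get(n,0)])]
    q,i=max(c,key=lambda t:t[1]); res[n]=q.tolist()
    s=project("scene",box(n,*q)); print(n,q.round(4),round(i,3),"scene bbox",np.r_[s.min(0),s.max(0)-s.min(0)].round(1))
import json;json.dump(res,open("res.json","w"))
print("roll",unproj("top",R([(416,398)])[0],.172))
def ov(img,cam,S,x0,y0,w,h):
    o=cv2.resize(img[y0:y0+h,x0:x0+w],None,fx=S,fy=S,interpolation=cv2.INTER_CUBIC)
    for n,q in res.items():
        hl=cv2.convexHull(np.float32(project(cam,box(n,*q))))[:,0]
        cv2.polylines(o,[np.int32((hl-[x0,y0]+.5)*S)],True,(0,0,255),1)
    return o
cv2.imwrite("pics/ov.png",ov(sc,"scene",3,190,125,240,195))
E
```

```text
tray_oblong [ 0.4432  0.4214 -0.0177] 0.945 scene bbox [229.7 361.6  59.   49.9]
tray_square [ 0.5632 -0.1144 -0.0895] 0.977 scene bbox [283.9 186.1  51.3  42.4]
power_brick [ 0.433  -0.0064 -0.0692] 0.926 scene bbox [316.1 231.6  40.7  34.4]
status_pad [0.5522 0.3649 0.9914] 0.89 scene bbox [211.4 327.8  39.   41.1]
parts_box [0.4449 0.2348 1.5912] 0.806 scene bbox [274.1 301.3  38.1  32. ]
hang_tags [0.5705 0.1141 0.4987] 0.953 scene bbox [253.9 254.5  34.6  22.7]
flat_carton [ 0.5633 -0.3599  0.5657] 0.875 scene bbox [326.9 135.7  33.1  25. ]
sticky_notes [ 0.4533 -0.3899 -0.5293] 0.924 scene bbox [362.3 138.6  35.3  30.6]
roll [ 0.43257337 -0.25018527]
```

View pics/ov.png

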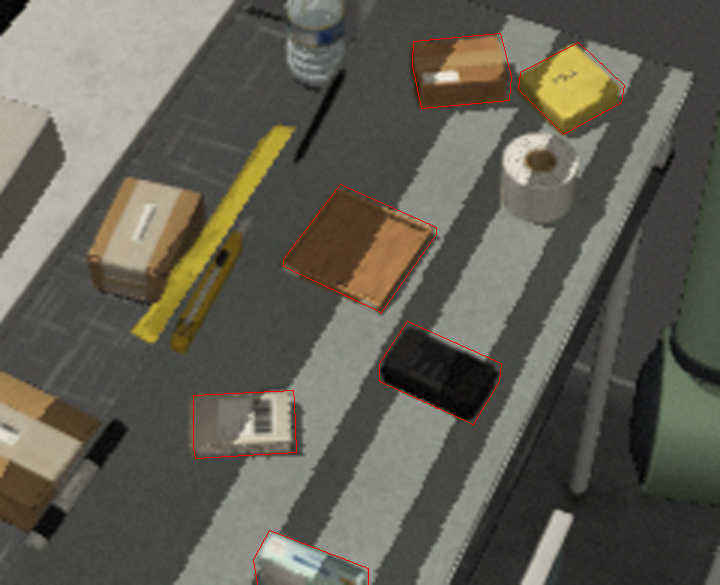

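The overlay hugs every object in the second camera, so the poses hold. I'll pick the brick now, and use a touch on the platform to learn how high the fingertips stand when open.

```bash
cat >> h.py <<'E'
import json
RES=json.load(open("res.json"))
def go(x,y,z,a):
    """joint-space move with the closing angle a (mod pi) that turns the wrist least"""
    j=np.array(bot.read_joint_positions()); best=None
    for k in (0,np.pi):
        s=bot.solve_ik([x,y,z],quat(a+k))
        if s is not None:
            c=np.abs(np.array(s)-j).max()+ .3*abs(s[5])
            if best is None or c<best[0]: best=(c,s,quat(a+k))
    print("joints",np.round(best[1],2)); bot.move_pose([x,y,z],best[2]); return best[2]
def lin(x,y,z,v=.15,**k): return bot.move_linear([x,y,z],speed=v,**k)
E
python3 - <<'E'
from h import *
x,y,a=RES["power_brick"]
bot.set_gripper(.8,40)
go(x,y,.25,a+np.pi/2); state()
lin(x,y,.15,.2)
print("touch",lin(x,y,.10,.03,until_force=4)); state()
z=bot.read_position()[2]
lin(x,y,z+.014,.1)
bot.set_gripper(0,60); state()
lin(x,y,.25,.2); state()
cv2.imwrite("pics/a1.png",cv2.resize(bot.camera("scene")[100:320,180:480,::-1],None,fx=2.6,fy=2.6))
E
```

```text
joints [-0.19  0.09 -0.44  1.04  0.   -0.12]
t 3.3 p [ 0.4332 -0.0069  0.25  ] w 67.8 F [ 0.3 -0.5  0.7] ff 0.0
touch True
t 5.1 p [ 0.4328 -0.0063  0.1128] w 68.0 F [-0.6  0.4  7.6] ff 3.7458260756829986
t 5.7 p [ 0.4329 -0.0063  0.1266] w 50.3 F [-0.6  0.3  3.8] ff 63.02847862243652
t 6.4 p [ 0.4321 -0.0063  0.2487] w 50.5 F [-0.8  0.4 -1.9] ff 62.5149142742157
```

View pics/a1.png

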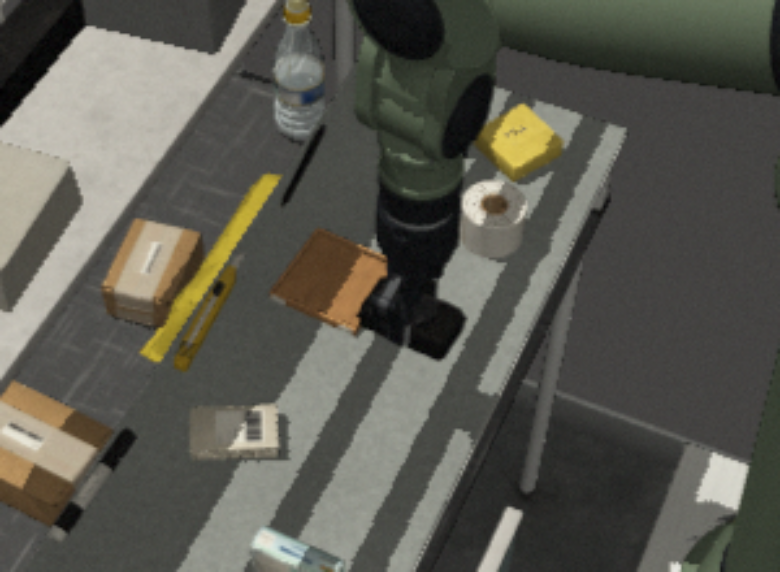

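The brick is held (50.5 mm reading, 2.6 N of load), and the touch puts the fingertips about 7.5 mm behind the TCP at 68 mm opening. Placing it.

Run:
```python
from h import *
x,y,a=RES["tray_oblong"]
go(x,y,.25,a+np.pi/2); state()
lin(x,y,.15,.15); state()
print("touch",lin(x,y,.122,.03,until_force=5)); state()
bot.set_gripper(.74); bot.wait(.2); state()
lin(x,y,.25,.2)
# stand aside for the cameras
go(.35,.15,.30,np.pi/2)
c=bot.camera("top"); cv2.imwrite("pics/b1.png",cv2.resize(c[205:305,150:270,::-1],None,fx=6,fy=6,interpolation=cv2.INTER_CUBIC)); state()
for t in ("power_brick","tray_oblong","status_pad"):
    print(t,[(d["bbox"],round(d["confidence"],2)) for d in bot.search_frame("top",t)[:2]])
```

```text
joints [0.64 0.43 0.01 1.15 0.   0.66]
t 8.1 p [0.4437 0.4203 0.2499] w 50.5 F [-0.  -0.5 -2.8] ff 62.55570888519287
t 8.9 p [0.444  0.4216 0.151 ] w 50.3 F [ 0.4  1.  -2.5] ff 62.542176246643066
touch True
t 9.5 p [0.443  0.4214 0.1297] w 50.1 F [ 0.3 -0.7  4. ] ff 63.37602496147156
t 10.0 p [0.4423 0.4208 0.1285] w 63.0 F [0.6 0.2 0.2] ff 0.0
joints [ 0.21 -0.04 -0.45  1.16  0.    0.21]
t 12.0 p [0.3507 0.1506 0.2998] w 62.8 F [ 0.3  0.1 -0.8] ff 0.0
power_brick [([173.5, 250.7, 22.9, 36.7], 0.86)]
tray_oblong [([170.6, 251.7, 29.3, 37.8], 0.97)]
status_pad [([188.4, 213.5, 30.5, 33.8], 0.95)]
```

View pics/b1.png

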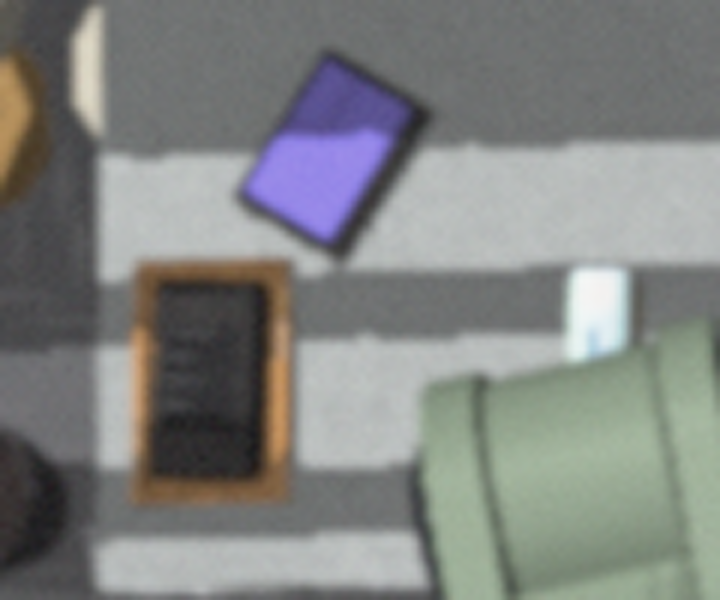

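The brick sits centred in the tray: in the crop, brick centre is about (210,380) and tray centre about (212,382). Now I'll refit the brick and pad and stack the pad.

Run:
```python
from h import *
P=lambda p:[((x+.5)/6-.5+150,(y+.5)/6-.5+205) for x,y in p]
b,i=fit("power_brick",P([(155,282),(268,282),(265,480),(150,480)]),z=.123); print(b.round(4),round(i,3))
p,j=fit("status_pad",P([(328,50),(432,113),(343,260),(237,195)]),a0=.99); print(p.round(4),round(j,3))
RES["brick_in"]=b.tolist(); RES["status_pad"]=p.tolist(); json.dump(RES,open("res.json","w"))
x,y,a=p
bot.set_gripper(.88,30)
go(x,y,.25,a); lin(x,y,.14,.2)
print("touch",lin(x,y,.10,.03,until_force=4)); state()
z=bot.read_position()[2]
lin(x,y,z+.0045,.1); bot.set_gripper(0,30); state()
lin(x,y,.22,.15); state()
cv2.imwrite("pics/c1.png",cv2.resize(bot.camera("scene")[240:430,150:400,::-1],None,fx=3,fy=3))
```

```text
[ 0.4429  0.4197 -0.0825] 0.855
[0.5509 0.3649 1.041 ] 0.9
joints [0.47 0.53 0.17 1.21 0.   1.  ]
touch True
t 15.2 p [0.5507 0.3648 0.1107] w 74.8 F [-0.5 -0.6  4. ] ff 2.382304037018912
t 15.7 p [0.551  0.3649 0.1152] w 60.7 F [ 0.3 -0.8  2.2] ff 32.837791442871094
t 16.5 p [0.5504 0.3646 0.2188] w 60.6 F [-0.8 -0.8 -1. ] ff 32.58483409881592
```

View pics/c1.png

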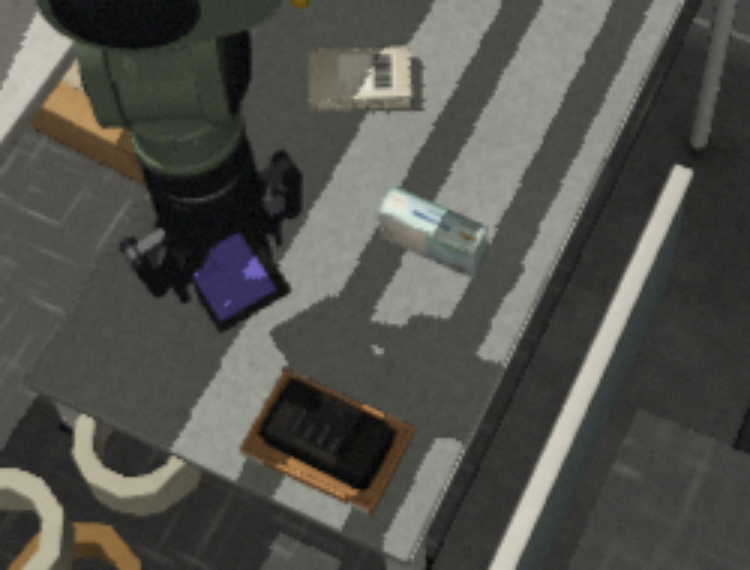

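The pad is gripped level. I'll place it on the brick, keeping the yaw I commanded for the brick, since the low IoU (0.855) makes the refitted yaw doubtful.

Run:
```python
from h import *
x,y,a=.443,.4207,-.02
go(x,y,.23,a+np.pi/2); lin(x,y,.165,.15); state()
print("touch",lin(x,y,.142,.025,until_force=3)); state()
bot.set_gripper(.84); bot.wait(.2)
lin(x,y,.25,.15)
# parts box
x,y,a=RES["parts_box"]
bot.set_gripper(.6,30)
go(x,y,.27,a)
cv2.imwrite("pics/d1.png",cv2.resize(bot.camera("scene")[260:430,170:400,::-1],None,fx=3.4,fy=3.4,interpolation=cv2.INTER_CUBIC)); state()
```

```text
joints [ 0.64  0.44 -0.02  1.11  0.    0.66]
t 17.7 p [0.4438 0.4204 0.1651] w 61.0 F [-0.3 -0.5 -0.2] ff 32.59594917297363
touch True
t 18.4 p [0.4428 0.4207 0.1481] w 60.7 F [-0.7  0.2  4.3] ff 33.1392627954483
joints [ 0.34  0.21 -0.24  1.11  0.    0.32]
t 20.8 p [0.4452 0.2359 0.27  ] w 50.9 F [0.3 1.1 0.1] ff 0.0
```

View pics/d1.png

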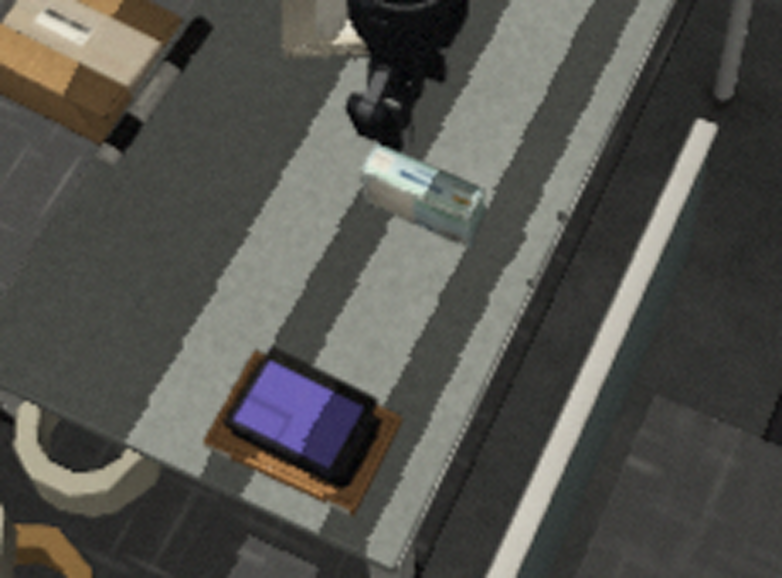

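The pad lies on the brick: touch at 0.1481 m as predicted, pad centre about (305,406) in the crop. I'll compare pad and brick centres in the scene view, then pick up the box.

Run:
```python
from h import *
D=lambda p:np.array([((x+.5)/3.4-.5+170,(y+.5)/3.4-.5+260) for x,y in p])
C=lambda p:np.array([((x+.5)/3-.5+150,(y+.5)/3-.5+240) for x,y in p])
for n,q,z in (("pad",D([(273,349),(378,391),(338,473),(230,412)]),.161),("brick",C([(295,380),(393,425),(365,478),(262,430)]),.153),("trayNow",D([(258,350),(400,418),(352,513),(205,440)]),.131),("trayc1",C([(288,369),(414,432),(373,512),(243,448)]),.131)):
    w=np.array([unproj("scene",p,z) for p in q]); e=w[1]-w[0]; print(n,w.mean(0).round(4),"len",np.linalg.norm(e).round(4),"ang",np.degrees(np.arctan2(*e[::-1])).round(1))
x,y,a=RES["parts_box"]
lin(x,y,.145,.15); bot.set_gripper(0,25); state()
lin(x,y,.27,.15); state()
```

```text
pad [0.4427 0.4174] len 0.0792 ang -177.7
brick [0.4411 0.422 ] len 0.0859 ang 179.6
trayNow [0.4431 0.4234] len 0.1128 ang 178.6
trayc1 [0.4418 0.4234] len 0.1145 ang 177.7
t 22.1 p [0.4457 0.2351 0.146 ] w 29.2 F [0.4 0.7 5.4] ff 24.649495482444763
t 23.1 p [0.4442 0.2345 0.269 ] w 29.3 F [ 0.1  0.1 -1.3] ff 24.322429597377777
```

The pad is centred within a few mm and the box is held. Placing the box on the pad.

Run:
```python
from h import *
x,y,a=.443,.4192,-.02
go(x,y,.27,a+np.pi/2); lin(x,y,.20,.15); state()
print("touch",lin(x,y,.178,.02,until_force=2.5)); state()
bot.set_gripper(.55); bot.wait(.3)
lin(x,y,.28,.15)
x,y,a=RES["flat_carton"]
go(.45,.05,.30,np.pi/2)
a=bot.camera("scene")[320:430,200:320,::-1]; b=bot.camera("top")[215:305,150:240,::-1]
cv2.imwrite("pics/e1.png",np.hstack([cv2.resize(a,(480,440),interpolation=cv2.INTER_CUBIC),cv2.resize(b,(316,440)[:1]*1+(440,) if 0 else (320,440),interpolation=cv2.INTER_CUBIC)])); state()
```

```text
joints [0.64 0.42 0.05 1.2  0.   0.66]
t 24.5 p [0.4437 0.4185 0.2009] w 29.2 F [ 0.7  0.6 -0.3] ff 24.342635571956635
touch True
t 25.2 p [0.443 0.419 0.187] w 29.4 F [-0.7  0.9  4. ] ff 24.80795592069626
joints [-0.05  0.1  -0.3   1.17  0.   -0.05]
t 28.1 p [0.4503 0.0508 0.2998] w 46.4 F [-0.3  0.5 -0.9] ff 0.0
```

View pics/e1.png

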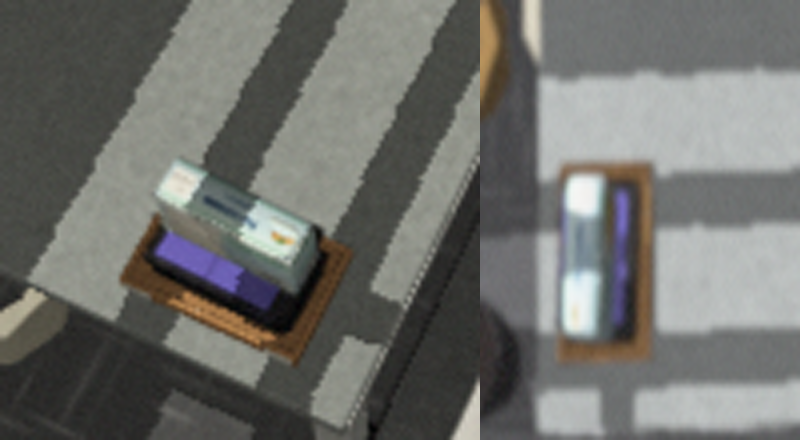

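The box stands upright on the pad, along the tray. In the top view its top face is about (565–605, 175–335), displaced left as parallax at that height would do. I'll check that numerically, then pick up the carton.

Run:
```python
from h import *
T=lambda p:np.array([((x-480+.5)/3.556-.5+150,(y+.5)/4.889-.5+215) for x,y in p])
S=lambda p:np.array([((x+.5)/4-.5+200,(y+.5)/4-.5+320) for x,y in p])
for n,c,q,z in (("box","top",T([(566,174),(607,174),(605,336),(563,336)]),.211),("tray","top",T([(559,162),(653,162),(651,360),(556,360)]),.131),
 ("box","scene",S([(180,156),(320,229),(305,265),(155,188)]),.211),("tray","scene",S([(165,213),(353,250),(297,363),(120,283)]),.131)):
    w=np.array([unproj(c,p,z) for p in q]); print(n,c,w.mean(0).round(4),np.linalg.norm(np.diff(w,axis=0),axis=1).round(3))
x,y,a=RES["flat_carton"]
bot.set_gripper(.93,35)
go(x,y,.25,a+np.pi/2); lin(x,y,.128,.15); state()
bot.set_gripper(0,35); state()
lin(x,y,.25,.15); state()
```

```text
box top [0.4402 0.4162] [0.031 0.09  0.032]
tray top [0.4438 0.4216] [0.076 0.115 0.076]
box scene [0.4372 0.4182] [0.091 0.022 0.096]
tray scene [0.4417 0.4303] [0.114 0.074 0.115]
joints [-0.68  0.54  0.2   1.22  0.   -1.24]
t 31.0 p [ 0.564  -0.3602  0.1292] w 79.1 F [-0.2  0.1  0.4] ff 0.0
t 31.3 p [ 0.564  -0.3604  0.1296] w 61.2 F [-0.5  0.2  7. ] ff 40.05942642688751
t 32.3 p [ 0.5627 -0.3595  0.2486] w 60.9 F [-0.6 -0.3 -1.2] ff 39.255411028862
```

The box is centred to about 5 mm and the carton is held. Placing the carton in the square tray.

Run:
```python
from h import *
x,y,a=RES["tray_square"]
go(x,y,.25,a+np.pi/2); lin(x,y,.15,.15); state()
print("touch",lin(x,y,.124,.025,until_force=3)); state()
bot.set_gripper(.85); bot.wait(.2); lin(x,y,.25,.15)
x,y,a=RES["hang_tags"]
bot.set_gripper(.85,25); go(.42,.2,.27,a+np.pi/2)
a=bot.camera("scene")[170:300,230:370,::-1]; b=bot.camera("top")[190:260,260:400,::-1]
cv2.imwrite("pics/f1.png",np.vstack([cv2.resize(b,None,fx=5,fy=5,interpolation=cv2.INTER_CUBIC)])); cv2.imwrite("pics/f2.png",cv2.resize(a,None,fx=4,fy=4,interpolation=cv2.INTER_CUBIC)); state()
```

```text
joints [-0.33  0.36 -0.09  1.12  0.   -0.24]
t 34.1 p [ 0.5638 -0.1151  0.1507] w 61.2 F [-0.5  0.2 -0.9] ff 39.239187240600586
touch True
t 34.8 p [ 0.5631 -0.1142  0.1325] w 61.2 F [-0.8  0.6  3.3] ff 40.06265938282013
joints [ 0.29  0.14 -0.33  1.1   0.   -0.21]
t 37.8 p [0.4208 0.1992 0.2699] w 72.3 F [1.1 0.2 0.2] ff 0.0
```

View pics/f1.png

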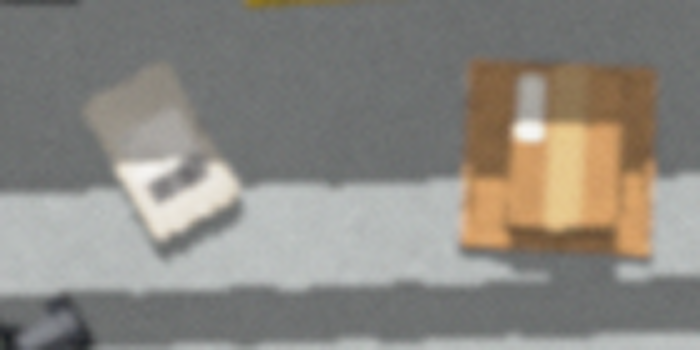

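The carton is in the tray, straight and centred to about 3 mm (carton around x 508–620, tray 462–655 in the crop). I'll pick up the tags and place them on the carton's measured centre.

Run:
```python
from h import *
p=lambda x,y:((x+.5)/5-.5+260,(y+.5)/5-.5+190)
e=unproj("top",p(563,229),.157); print("carton near edge",e,"centre",e+[.046,-.004])
x,y,a=RES["hang_tags"]
go(x,y,.25,a+np.pi/2); lin(x,y,.1205,.12); state()
bot.set_gripper(0,25); state()
lin(x,y,.25,.12); state()
cv2.imwrite("pics/g1.png",cv2.resize(bot.camera("scene")[200:320,200:360,::-1],None,fx=4,fy=4,interpolation=cv2.INTER_CUBIC))
```

```text
carton near edge [ 0.51856795 -0.11223338] centre [ 0.56456795 -0.11623338]
joints [ 0.07  0.37 -0.07  1.12  0.   -0.43]
t 39.8 p [0.5711 0.1143 0.1213] w 72.3 F [ 0.  -0.2  1.5] ff 0.0
t 40.1 p [0.5712 0.1141 0.1214] w 51.0 F [-1.2  0.1  5.6] ff 27.423237562179565
t 41.3 p [0.5699 0.1141 0.249 ] w 51.2 F [ 0.  -0.7  0.2] ff 26.878699958324432
```

View pics/g1.png

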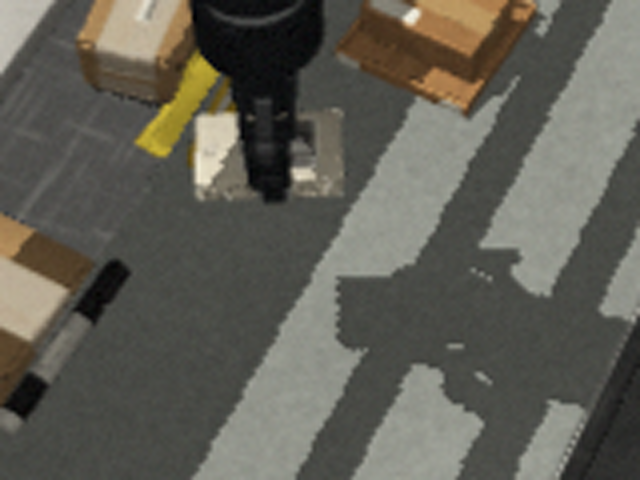

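The tags are held level at mid-length (tags span 192–345, finger at 270). Placing them.

Run:
```python
from h import *
x,y,a=.5642,-.1158,-.075
go(x,y,.25,a+np.pi/2); lin(x,y,.175,.15); state()
print("touch",lin(x,y,.152,.025,until_force=2.5)); state()
bot.set_gripper(.8); bot.wait(.3); lin(x,y,.26,.12)
go(.35,.12,.30,np.pi/2); bot.wait(.3)
a=bot.camera("scene")[125:285,240:400,::-1]; c=bot.camera("top")[:,:,::-1]
R=lambda i,w,h:cv2.resize(i,(w,h),interpolation=cv2.INTER_CUBIC)
cv2.imwrite("pics/h1.png",np.hstack([R(a,400,400),R(c[190:260,330:400],400,400)])); state()
for t in ("label_roll","sticky_notes"): print(t,[(d["bbox"],round(d["confidence"],2)) for d in bot.search_frame("top",t)[:1]])
```

```text
joints [-0.33  0.36 -0.09  1.12  0.   -0.26]
t 43.0 p [ 0.5648 -0.115   0.1756] w 51.4 F [ 0.4 -0.4 -0.3] ff 26.843593418598175
touch True
t 43.6 p [ 0.5641 -0.1158  0.1582] w 51.1 F [-0.6  0.3  4.5] ff 27.61721044778824
joints [ 0.13 -0.06 -0.47  1.16  0.    0.13]
t 46.9 p [0.3503 0.1198 0.2998] w 67.9 F [-0.9  0.3  1. ] ff 0.0
label_roll [([407.0, 253.0, 29.2, 28.0], 0.8)]
sticky_notes []
```

View pics/h1.png

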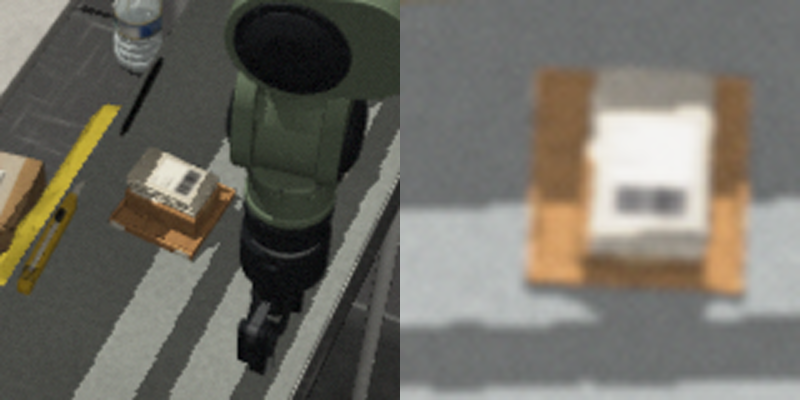

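The tags lie straight and centred on the carton: tags span 590–715, carton 585–703, and the tray centre is about 641. The roll hasn't moved. The network missed the notes this time, but nothing came near them. Handing in.

```bash
python3 -c "
from cell import bot
print(bot.close_job())"
```

```text
the job is handed in; nothing more can be done
None
```

Both orders are stacked in their trays and the job was handed in at about 47 s of the 136 s allowed; each item measured within about 5 mm of centre, and the judge returned no verdict.

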